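# Stand the bookend back up against the plaster bats

## Task

The wooden L-shaped bookend that props the row of plaster bats has been knocked onto its back. Only by pushing it, without ever picking it up off the table, tip it back up onto its foot; then slide it along the table until its upright's back rests flush and square against the face of the nearest bat, roughly in the middle of the row's width. Leave the jar, the cup and the brush where they are.

Things in the scene. Friction and masses are not known exactly. Their poses are not given: they have to be found in the camera images.
- row: Four white plaster bats on edge in a tight row, a wooden stop at the far end; fixed to the table, yawed up to 20 degrees. Origin on the table at the centre of the bats. Own x: across the row (bats 160 mm wide); own y: along the row, towards the fallen bookend; z up. Bats 130 mm high, y -56 to +56 mm; stop behind, y -57 to -135 mm.
- row_face (a point): Middle of the foot of the row's face that the bookend must end against: on the table, at the row's x = 0, y = +56 mm. The face is flat, upright, and looks along the row's +y. Axes as the row's.
- bookend: Loose wooden L, 110 mm wide (own x), 0.2 to 0.45 kg. Standing: thick foot 24 mm high from y = 0 to 75 mm, thin upright 12 mm thick (y 0 to 12 mm), top at z = 105 mm; the upright's back is y = 0. Origin: middle of the heel, the edge where back and underside meet, on the table both lying and standing. Own z up the upright, own y heel to toe. Centre of mass at y 29, z 26 mm.
- foot_in (a point): Point on the bookend's foot, on its inner side (the foot's top when it stands): own x 0, y 58, z 24 mm. At the start the bookend lies on its back: upright flat on the table, its top end 20 to 75 mm from the row's face, foot sticking up 75 mm at the end away from the row. Pushed here, away from the row, it turns about its heel and after some 42 degrees drops onto its foot.
- toe (a point): Middle of the end face of the bookend's foot: own x 0, y 75, z 12 mm. Once standing, the bookend slides over the table when pushed here towards the row; pushed higher than about 25 mm above the table it may tip onto its back again. Table friction is about that of dry wood.
- jar: Bystander: closed glass jar with a grey lid, 60 mm across, 80 mm high, standing loose to the -x side of the row's and bookend's line (about 170 mm off it). Origin at the centre of its underside.
- cup: Bystander: open terracotta cup, 72 mm across, 75 mm high, standing loose to the +x side of that line (about 190 mm off it). Origin at the centre of its underside.
- brush: Bystander: loose brush 170 mm long, lying to the +x side of the row's line (about 170 mm off it), roughly parallel to it. Origin on the table under it; own x runs along it.
Mind the look-alikes: they are no part of the job. Leave any green look-alike of the bookend alone. What is shaped like the row but blue is not meant.

How it is judged:
On the way:
1. the bookend stands on its foot, still clear of the row (angle between bookend's own z axis and vertical below 0.1 rad and height (world z) of bookend below 0.008 m and y of bookend in the frame of row above 0.075 m), for 0.2 s.
At the end, for the whole second after the job is handed in: The bookend stands on its foot on the table (within 0.1 rad of upright), at rest, the heel's middle within 6 mm of the bats' face, square to it within 0.1 rad and within 45 mm of the middle of the row's width; jar, cup and brush within 30 mm of where they were (angle between bookend's own z axis and vertical below 0.1 rad and height (world z) of bookend below 0.008 m and y of bookend in the frame of row between 0.05 and 0.062 m and x of bookend in the frame of row between -0.045 and 0.045 m and angle between the y axis of bookend and the y axis of row, either way round below 0.1 rad and linear speed of bookend below 0.02 m/s and distance of each of jar, cup, brush from where it was at the start of the episode below 0.03 m); the robot touches nothing.
It fails at once if the bookend is picked up (its heel rises more than 25 mm off the table) (height (world z) of bookend above 0.025 m).
It fails at once if the jar, cup or brush is pushed more than 30 mm, or the jar or cup is tipped over (distance of any of jar, cup, brush from where it was at the start of the episode above 0.03 m or angle between any of jar, cup's own z axis and vertical above 0.5 rad).
It also fails if it takes over 54 s, if anything falls off the work surface, if the arm or the gripper's body presses on something with over 40 N, if the wrist force passes 120 N, or if a joint passes its speed limit or range.

## Robot

A 6-joint arm with a two-finger parallel gripper is mounted at the origin on the work surface. World frame = base frame: x ahead of the robot, y to its left, z up, the work surface at z = 0. Lengths are in m, angles in rad, forces in N, time in s.
With the tool pointing down it reaches from about 0.375 to 0.9 m from the base axis. Payload 3.1 kg.
Tool frame: the origin (TCP) lies on the centre line of the jaws, within the pads' length; the fingertips stand ahead of it and the grasp point (between the pads) lies 3 mm ahead of it (robot.tip_reach is the z of the fingertips in the tool frame, in m); z points along the fingers, y is the line along which they close (so a half turn about z gives the same grasp; the last joint's range is limited). The gripper opens to 87 mm and grips with 3 to 60 N. Pads are 19 mm wide; open, the fingers measure 117 mm over their backs; the gripper's body (75 mm by 190 mm) begins 51 mm behind the grasp point.
Start: joints at [-1.466, 0.527, 1.433, -0, 1.181, -0.178], TCP at [0.175, -0.6, 0.245] pointing down, gripper open.
Joint ranges: [-3.08, 3.08], [-0.75, 2.2], [0.22, 2.44], [-1.43, 4.57], [0, 2.65], [-2.85, 2.85]. Speed limits (rad/s): [2.79, 2.79, 3.14, 3.14, 3.14, 3.14].

## Interface

Orientations are given as a unit quaternion [x, y, z, w].
In Python, from rig import sensors, eyes, ticket, robot gives the robot as it stands.
- The arm moves only by the tool drive_tool, never from a script. Its argument "deltas" is a list that holds one entry, the list of rows, each a list of 6 numbers: the shift along the tool's x, y, z in mm, then the turn, a rotation vector about the tool's x, y, z in rad. A call has 1 to 8 rows; each row shifts and turns the commanded pose from where the row before left it, along the tool's axes as they then stand; what a row does not reach is not made up. A row lasts 1/12 s, in which the tool goes at most 41.7 mm and 7.16 degrees, less where a joint would pass 70% of its speed; a pose out of reach is approached as far as the arm can. A call is refused whole if a number of a shift passes 41.7 or a number of a turn 0.125, either way. A call with a gripper value outside its range is refused whole. "gripper" is the opening in per cent of the stroke, from 0 (shut) to 100 (fully open), set as the call begins (left out, the last holds). The fingers move at their own pace and stop on an object; "squeeze" is the grip in N (left out, the last holds). Time passes only in rows, so rows that do not move let the fingers close. It gives the time, the measured TCP pose, the force, the opening and the grip force at its end, in the units of the state.
- sensors.get_obs(): the state, without advancing time (a new reading comes with each control period).
- eyes.camera(name): name is "scene" or "top" or "wrist"; returns a dict with "img" (400x640x3 uint8, red, green, blue), "fov_y" (degrees; the focal length in pixels is half the picture's height over the tangent of half this angle, whatever the lens; pixels are square), "cx", "cy" (the principal point, pixels), "xyz" and "attitude" of the camera in the world; the wrist camera has in their place "hand_eye" (4x4, takes a point from camera to tool coordinates, whose origin is the TCP and whose axes are the flange's). Camera axes: x right, y up, looking along -z (the intrinsics and any distortion apply to the point x, -y, -z); pixel columns grow to the right and rows downward; lengths in m; the calibration is good to about 2 mm. A picture is of the moment at which its call begins: read the wrist's pose just before it. There is no depth.
- ticket.hand_in(): hands the job in; it is judged then, once.
The state is a dict: "time": time; "q": joint angles; "joint_velocities": joint speeds; "joint_torque": joint torques, N m; "position": TCP position; "tool_rot": TCP orientation; "ft_force": force on the tool from outside, world axes, zero at the start; "moment": the same for the moment, N m; "grip_width": finger opening in m; "grip_force": force on a finger pad.
Only numpy, scipy, OpenCV 4.12 (cv2) and the standard library are available. Lean on these libraries where they do the work, as an engineer would, in place of code of your own. Each camera call takes 0.05 s, during which the arm holds its last target. There are 200 camera calls.

## Working session

There is one attempt and no reset: what is moved stays moved. The work goes in short steps, Python scripts to look and compute and a tool call to move; the robot and the scene stay as the last step left them, time stands still between calls to the robot, and variables do not carry over. Pictures are saved under pics/ and viewed, at most 10 in all, crops included, and the job is handed in when it is done.

Besides the shell and the picture viewer there is one more tool, called after "Request:" in YAML: its name, and indented under it one key for each argument. drive_tool: Moves the arm, as the interface text tells. Its arguments: {"type":"object","properties":{"deltas":{"type":"array"},"gripper":{"type":"number"},"squeeze":{"type":"number"}},"required":["deltas"]}

```bash
mkdir -p pics; ls; python3 - <<'E'
from rig import sensors, eyes, robot
import cv2, numpy as np
for n in ("top","scene"):
    c=eyes.camera(n); cv2.imwrite(f"pics/{n}0.png",c["img"][:,:,::-1])
    print({k:v for k,v in c.items() if k!="img"})
o=sensors.get_obs(); print(o["time"],o["position"],o["tool_rot"],robot.tip_reach)
E
```

```text
pics
{'fov_y': 51.988789704779165, 'cx': 321.73445844494745, 'cy': 206.6807833402009, 'xyz': array([ 0.48456587, -0.0742102 ,  0.95964637]), 'attitude': array([-0.0463268 ,  0.01847446,  0.71313574, -0.69924955])}
{'fov_y': 57.52556339476452, 'cx': 318.8526993873051, 'cy': 197.0871345566287, 'xyz': array([ 0.52985508, -0.77395534,  0.66616055]), 'attitude': array([ 0.42642397, -0.01355829, -0.0292701 ,  0.90394802])}
0.1 [ 0.17496158 -0.59936282  0.24365845] [ 9.89950371e-01  1.41411741e-01  3.92144076e-05 -9.90252853e-04] 0.022
```

View pics/top0.png

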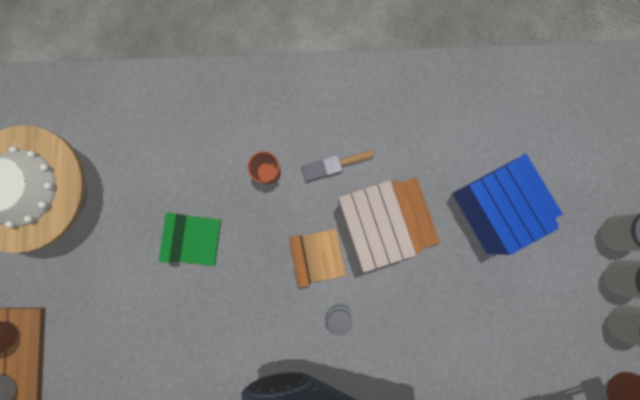

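View pics/scene0.png

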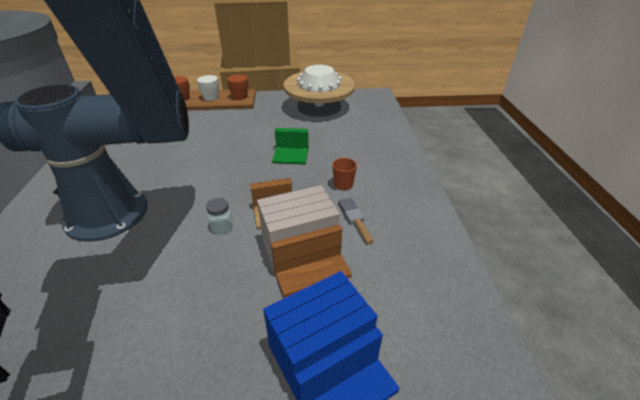

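The top view shows the row (white bats, about px 340-415 × 180-272). The fallen bookend is left of it, with its dark foot strip at px 290-308 and its upright at px 308-345. The jar is at (339,320), the cup at (264,168) and the brush at (338,165). The green and blue things are decoys. The scene view agrees.

```bash
cat > h.py <<'E'
import numpy as np, cv2
from scipy.spatial.transform import Rotation as R
from rig import sensors, eyes
def cast(c,px,z):
    px=np.atleast_2d(px).astype(float); f=200/np.tan(np.radians(c["fov_y"]/2))
    d=np.c_[(px[:,0]-c["cx"])/f,-(px[:,1]-c["cy"])/f,-np.ones(len(px))]
    d=R.from_quat(c["attitude"]).apply(d); return c["xyz"]+d*((z-c["xyz"][2])/d[:,2])[:,None]
def box(m):
    cs=cv2.findContours(m.astype(np.uint8),cv2.RETR_EXTERNAL,cv2.CHAIN_APPROX_NONE)[0]
    k=max(cs,key=cv2.contourArea); return cv2.boxPoints(cv2.minAreaRect(k)),cv2.contourArea(k)
E
python3 - <<'E'
from h import *
c=eyes.camera("top"); im=c["img"]; hsv=cv2.cvtColor(im,cv2.COLOR_RGB2HSV)
for p in [(299,262),(325,255),(360,225),(415,210),(304,262),(337,258)]: print(p,hsv[p[1],p[0]],im[p[1],p[0]])
roi=np.zeros(im.shape[:2],bool); roi[170:290,330:425]=1
def show(n,m,z):
    b,a=box(m); w=cast(c,b,z); print(n,a,b.round(1).tolist(),'\n',w[:,:2].round(4).tolist(),'ctr',w.mean(0)[:2].round(4))
    for i in (0,1):
        e=w[i+1]-w[i]; print('  edge',np.linalg.norm(e).round(4),np.degrees(np.arctan2(e[1],e[0])).round(2))
H,S,V=[hsv[:,:,i].astype(int) for i in range(3)]
show('bats',roi&(S<50)&(V>165),.13)
roi[:]=0; roi[225:295,284:350]=1
w=roi&(S>90)&(H<25)
show('bookend',w,.012)
show('foot',w&(V<175)&(H<14),.075)
show('upr',w&(H>=14),.012)
out=cv2.resize(im[160:300,270:450],None,fx=4,fy=4,interpolation=cv2.INTER_CUBIC); cv2.imwrite('pics/c1.png',out[:,:,::-1])
E
```

```text
(299, 262) [ 13 148 165] [165 112  69]
(325, 255) [ 16 116 183] [183 144 100]
(360, 225) [ 10  26 176] [176 164 158]
(415, 210) [ 13 145 158] [158 108  68]
(304, 262) [ 13 138 131] [131  91  60]
(337, 258) [ 16 116 187] [187 148 102]
bats 851.0 [[378.1000061035156, 184.0], [389.3999938964844, 180.10000610351562], [415.20001220703125, 254.1999969482422], [403.8999938964844, 258.20001220703125]] 
 [[0.605, -0.1576], [0.6125, -0.1806], [0.462, -0.2268], [0.4546, -0.2042]] ctr [ 0.5335 -0.1923]
  edge 0.0242 -71.97
  edge 0.1574 -162.93
bookend 2193.5 [[288.20001220703125, 237.1999969482422], [335.29998779296875, 227.6999969482422], [345.3999938964844, 277.8999938964844], [298.29998779296875, 287.29998779296875]] 
 [[0.503, 0.0412], [0.5226, -0.0682], [0.4078, -0.0887], [0.3881, 0.0194]] ctr [ 0.4554 -0.0241]
  edge 0.1111 -79.81
  edge 0.1166 -169.88
foot 554.5 [[288.6000061035156, 237.0], [300.79998779296875, 234.6999969482422], [310.29998779296875, 285.0], [298.0, 287.29998779296875]] 
 [[0.502, 0.0328], [0.5065, 0.0062], [0.3991, -0.0125], [0.3946, 0.0137]] ctr [0.4505 0.0101]
  edge 0.027 -80.5
  edge 0.109 -170.09
upr 1593.5 [[299.79998779296875, 236.0], [335.6000061035156, 228.89999389648438], [344.79998779296875, 275.0], [309.0, 282.20001220703125]] 
 [[0.505, 0.0143], [0.52, -0.0686], [0.4144, -0.0875], [0.3994, -0.0055]] ctr [ 0.4597 -0.0368]
  edge 0.0843 -79.8
  edge 0.1073 -169.88
```

View pics/c1.png

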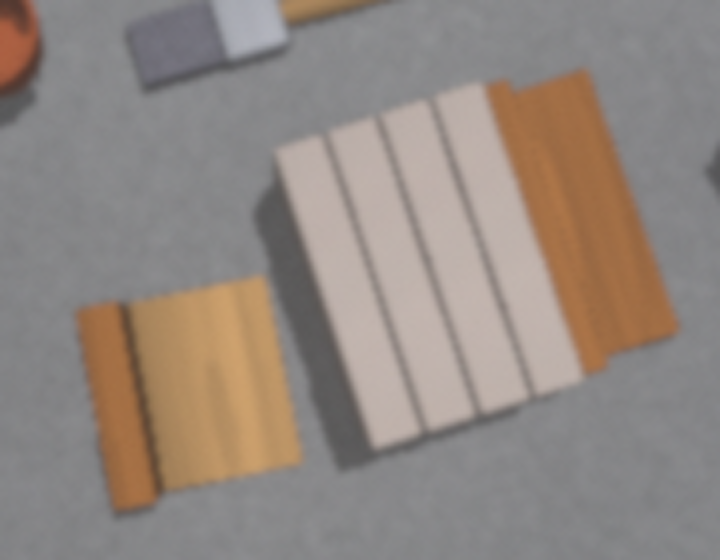

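The crop shows the bats' near top edge running from crop px (275,152) to (372,452), and the far edge from (485,83) to (585,380). The bookend's yaw differs from the row's by about 7°, and it lies a little to the -x side.

```bash
python3 - <<'E'
from h import *
c=eyes.camera("top"); im=c["img"]; hsv=cv2.cvtColor(im,cv2.COLOR_RGB2HSV).astype(int)
roi=np.zeros(im.shape[:2],bool); roi[170:290,330:425]=1
m=(roi&(hsv[:,:,1]<60)&(hsv[:,:,2]>140)).astype(np.uint8)
m=cv2.morphologyEx(m,cv2.MORPH_CLOSE,np.ones((5,5)))
b,a=box(m); w=cast(c,b,.13); print(a,b.round(1).tolist(),w[:,:2].round(4).tolist())
w2=cast(c,np.array([(275,152),(372,452),(585,380),(485,83)])/4+[270,160],.13)
print(w2[:,:2].round(4).tolist(),[np.linalg.norm(w2[i]-w2[(i+1)%4]).round(4) for i in range(4)])
for W in (w,w2):
    ctr=W.mean(0)[:2]
    e=[W[(i+1)%4]-W[i] for i in range(2)]; L=max(e,key=np.linalg.norm)[:2]; x=L/np.linalg.norm(L); x*=np.sign(x[0]); y=np.array([-x[1],x[0]])
    print('row ctr',ctr,'yaw',np.degrees(np.arctan2(x[1],x[0])),'face',ctr+.056*y)
    for n,p in (('footC_z75',(.4505,.0101)),('uprend',(.4672,-.0781)),): 
        d=np.array(p)-ctr; print(n,'row x,y',d@x,d@y)
o=sensors.get_obs(); print(o['time'],R.from_quat(o['tool_rot']).as_matrix().round(3))
E
```

```text
4651.5 [[329.1000061035156, 170.3000030517578], [384.20001220703125, 152.60000610351562], [417.1000061035156, 255.39999389648438], [362.0, 273.0]] [[0.6357, -0.0586], [0.6694, -0.172], [0.4597, -0.2306], [0.4266, -0.1202]]
[[0.5782, -0.0771], [0.4266, -0.1222], [0.4605, -0.2289], [0.611, -0.1843]] [np.float64(0.1582), np.float64(0.112), np.float64(0.157), np.float64(0.1122)]
row ctr [ 0.54786429 -0.14536312] yaw 15.598325572717645 face [ 0.53280636 -0.09142558]
footC_z75 row x,y -0.051975667502582874 0.17591793035587158
uprend row x,y -0.05960696693792655 0.0864758079027001
row ctr [ 0.5190644  -0.15312811] yaw 16.55932702993025 face [ 0.50310395 -0.0994507 ]
footC_z75 row x,y -0.019199384230970427 0.17599965133782905
uprend row x,y -0.028329720409614744 0.08669810061632736
0.2 [[ 0.96   0.28  -0.   ]
 [ 0.28  -0.96   0.001]
 [ 0.    -0.001 -1.   ]]
```

Request:
drive_tool:
  deltas:
    - [[0,0,0,0,0,-0.122],[0,0,0,0,0,-0.122],[0,0,0,0,0,-0.122],[0,0,0,0,0,-0.122],[0,0,0,0,0,-0.122],[0,0,0,0,0,-0.122]]
  gripper: 60

```text
time: 0.7
position: [0.175, -0.5998, 0.2443]
tool_rot: [0.872, 0.489, 0.0, -0.0]
ft_force: [0.2, 0.8, -0.5]
grip_width: 0.0565
grip_force: 0.0
```

Request:
drive_tool:
  deltas:
    - [[0,0,0,0,0,-0.122],[0,0,0,0,0,-0.122],[0,0,0,0,0,-0.122],[0,0,0,0,0,-0.122],[0,0,0,0,0,-0.122],[0,0,0,0,0,-0.122]]

```text
time: 1.2
position: [0.175, -0.5998, 0.2443]
tool_rot: [0.64, 0.769, 0.0, -0.0]
ft_force: [0.7, 0.3, -0.6]
grip_width: 0.052
grip_force: 0.0
```

Request:
drive_tool:
  deltas:
    - [[26,19,0,0,0,0],[26,19,0,0,0,0],[26,19,0,0,0,0],[26,19,0,0,0,0],[26,19,0,0,0,0],[26,19,0,0,0,0],[26,19,0,0,0,0]]

```text
time: 1.78
position: [0.2743, -0.3958, 0.2445]
tool_rot: [0.642, 0.767, 0.0, -0.0]
ft_force: [0.0, 0.2, 0.8]
grip_width: 0.0522
grip_force: 0.0
```

Request:
drive_tool:
  deltas:
    - [[26,19,0,0,0,0],[26,19,0,0,0,0],[26,19,0,0,0,0],[26,19,0,0,0,0],[26,19,0,0,0,0],[26,19,0,0,0,0],[26,19,0,0,0,0]]

```text
time: 2.37
position: [0.3732, -0.1934, 0.2446]
tool_rot: [0.642, 0.767, 0.0, 0.0]
ft_force: [0.1, 0.2, -0.8]
grip_width: 0.0527
grip_force: 0.0
```

Request:
drive_tool:
  deltas:
    - [[26,19,0,0,0,0],[26,19,0,0,0,0],[26,19,0,0,0,0],[26,19,0,0,0,0],[20,15,0,0,0,0],[10,8,0,0,0,0],[0,0,0,0,0,0]]

```text
time: 2.95
position: [0.4475, -0.0433, 0.2446]
tool_rot: [0.64, 0.768, 0.0, 0.0]
ft_force: [0.0, -0.1, 0.4]
grip_width: 0.0521
grip_force: 0.0
```

Request:
drive_tool:
  deltas:
    - [[17,13,0,0,0,0],[0,0,30,0,0,0],[0,0,30,0,0,0],[0,0,30,0,0,0],[0,0,30,0,0,0],[0,0,27,0,0,0],[0,0,15,0,0,0],[0,0,0,0,0,0]]

```text
time: 3.62
position: [0.4543, -0.0268, 0.0798]
tool_rot: [0.642, 0.767, -0.001, -0.003]
ft_force: [0.1, 0.7, 0.4]
grip_width: 0.052
grip_force: 0.0
```

```bash
python3 - <<'E'
from h import *
a=eyes.camera("scene")["img"][140:270,200:380]; b=eyes.camera("top")["img"][160:330,230:430]
o=sensors.get_obs(); print(o["position"],o["ft_force"],o["time"])
a=cv2.resize(a,(400,289)); b=cv2.resize(b,(400,340)); b=b[:289]
cv2.imwrite("pics/p2.png",np.hstack([a,b])[:,:,::-1])
E
```

```text
[ 0.45616718 -0.02707195  0.08236719] [0.60517389 0.0042229  0.33829532] 3.7167
```

View pics/p2.png

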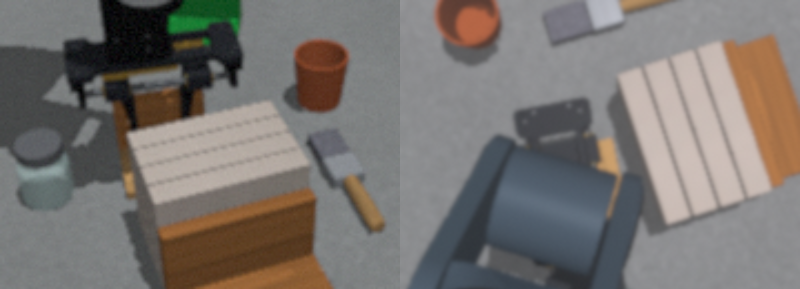

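The fingers are down between the foot and the row, and the jar, cup and brush are untouched. Now I push.

Request:
drive_tool:
  deltas:
    - [[6,0,0,0,0,0],[6,0,0,0,0,0],[4,0,0,0,0,0],[4,0,0,0,0,0],[4,0,0,0,0,0],[4,0,0,0,0,0],[4,0,0,0,0,0],[4,0,0,0,0,0]]

```text
time: 4.38
position: [0.4502, 0.0094, 0.0827]
tool_rot: [0.642, 0.767, 0.0, 0.0]
ft_force: [-0.4, -1.0, 1.3]
grip_width: 0.0523
grip_force: 0.5
```

```bash
python3 - <<'E'
from h import *
a=eyes.camera("scene")["img"][120:260,200:380]; b=eyes.camera("wrist")["img"]
o=sensors.get_obs(); print(o["position"],o["ft_force"],o["time"])
a=cv2.resize(a,(400,311)); b=cv2.resize(b,(400,250)); b=cv2.copyMakeBorder(b,0,61,0,0,cv2.BORDER_CONSTANT)
cv2.imwrite("pics/p3.png",np.hstack([a,b])[:,:,::-1])
E
```

```text
[0.44974539 0.0097041  0.08249426] [ 0.05709944 -1.3345318  -0.13861969] 4.4833
```

View pics/p3.png

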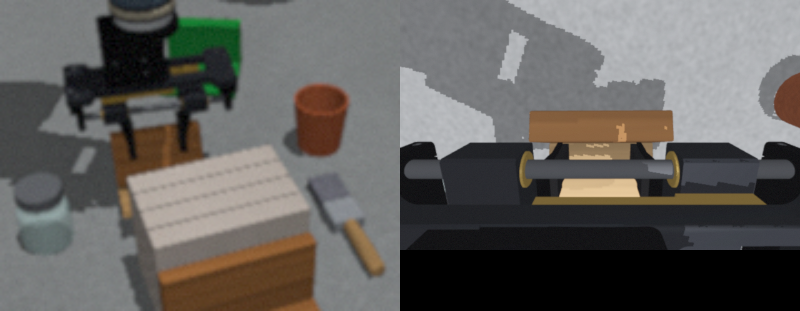

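The pads are against the foot (about 1.3 N) and the wrist view shows the foot strip square to the jaws. I continue pushing.

Request:
drive_tool:
  deltas:
    - [[4,0,0,0,0,0],[4,0,0,0,0,0],[4,0,0,0,0,0],[4,0,0,0,0,0],[4,0,0,0,0,0],[4,0,0,0,0,0]]

```text
time: 4.98
position: [0.4456, 0.0331, 0.0825]
tool_rot: [0.642, 0.767, -0.0, -0.0]
ft_force: [-0.7, 0.7, -0.6]
grip_width: 0.0526
grip_force: 0.0
```

```bash
python3 - <<'E'
from h import *
a=eyes.camera("scene")["img"][120:260,200:380]; b=eyes.camera("wrist")["img"]
o=sensors.get_obs(); print(o["position"],o["ft_force"],o["time"])
a=cv2.resize(a,(400,311)); b=cv2.resize(b,(400,250)); b=cv2.copyMakeBorder(b,0,61,0,0,cv2.BORDER_CONSTANT)
cv2.imwrite("pics/p4.png",np.hstack([a,b])[:,:,::-1])
E
```

```text
[0.44542124 0.03331758 0.08251194] [-0.73085503  0.84540273  0.72919368] 5.0833
```

View pics/p4.png

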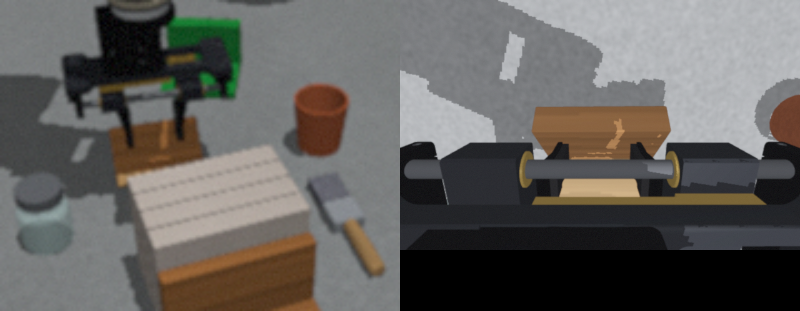

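It is tilting: the upright's top has lifted and the underside shows. A further push should tip it past balance.

Request:
drive_tool:
  deltas:
    - [[5,0,0,0,0,0],[5,0,0,0,0,0],[5,0,0,0,0,0],[5,0,0,0,0,0],[5,0,0,0,0,0],[5,0,0,0,0,0],[0,0,0,0,0,0],[0,0,0,0,0,0]]

```text
time: 5.75
position: [0.4406, 0.0625, 0.0826]
tool_rot: [0.642, 0.767, 0.0, 0.0]
ft_force: [0.3, 0.8, -0.3]
grip_width: 0.052
grip_force: 0.0
```

```bash
python3 - <<'E'
from h import *
a=eyes.camera("scene")["img"][120:260,200:380]; b=eyes.camera("wrist")["img"]
o=sensors.get_obs(); print(o["position"],o["ft_force"],o["time"])
a=cv2.resize(a,(400,311)); b=cv2.resize(b,(400,250)); b=cv2.copyMakeBorder(b,0,61,0,0,cv2.BORDER_CONSTANT)
cv2.imwrite("pics/p5.png",np.hstack([a,b])[:,:,::-1])
E
```

```text
[0.44076413 0.06211367 0.08257266] [0.98592591 0.67948244 0.81784347] 5.85
```

View pics/p5.png

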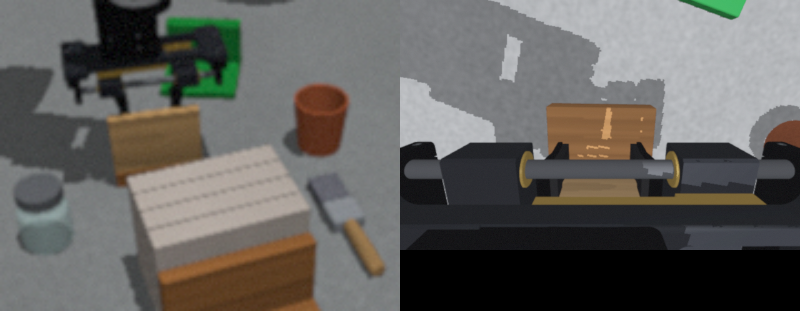

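The bookend stands: the scene view shows its back upright towards the row. I retract the hand outward and measure.

Request:
drive_tool:
  deltas:
    - [[20,0,0,0,0,0],[25,0,0,0,0,0],[25,0,0,0,0,0],[25,0,0,0,0,0],[15,0,0,0,0,0],[0,0,0,0,0,0]]

```text
time: 6.35
position: [0.4206, 0.1723, 0.0826]
tool_rot: [0.641, 0.768, 0.0, -0.0]
ft_force: [0.2, -0.3, -0.1]
grip_width: 0.0523
grip_force: 0.0
```

```bash
python3 - <<'E'
from h import *
c=eyes.camera("top"); im=c["img"]; hsv=cv2.cvtColor(im,cv2.COLOR_RGB2HSV).astype(int)
H,S,V=[hsv[:,:,i] for i in range(3)]
roi=np.zeros(H.shape,bool); roi[215:300,240:345]=1
w=roi&(S>85)&(H<25)&(V>90)
b,a=box(w); print('all',a,b.round(1).tolist(),cast(c,b,.024)[:,:2].round(4).tolist())
out=cv2.resize(im[200:310,240:370],None,fx=5,fy=5,interpolation=cv2.INTER_CUBIC); cv2.imwrite('pics/c6.png',out[:,:,::-1])
o=sensors.get_obs(); print(o["position"],o["time"])
E
```

```text
all 1473.5 [[260.0, 242.0], [291.6000061035156, 236.6999969482422], [300.20001220703125, 288.1000061035156], [268.6000061035156, 293.3999938964844]] [[0.4929, 0.1047], [0.5036, 0.032], [0.3875, 0.0139], [0.3767, 0.0857]]
[0.42099502 0.17127014 0.0825628 ] 6.4
```

View pics/c6.png

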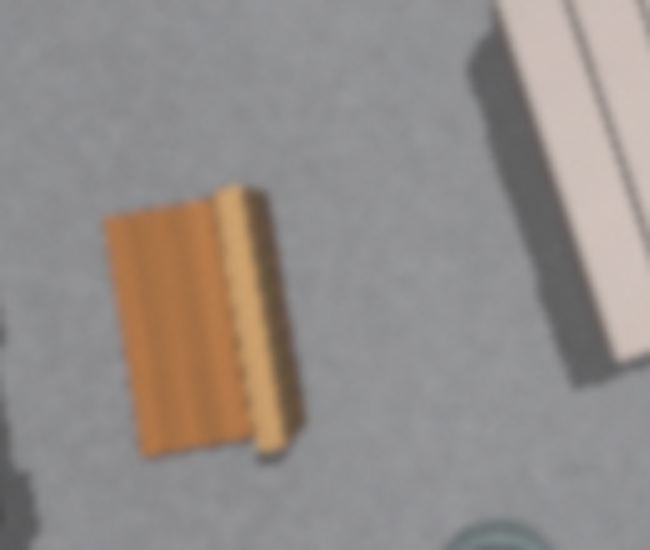

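The bookend is upright. Its toe edge runs from crop px (106,217) to (145,457), and the upright's top back edge from (246,187) to (290,452).

```bash
python3 - <<'E'
from h import *
c=eyes.camera("top")
C=np.array([.5190644,-.15312811]); t=np.radians(16.56); x=np.array([np.cos(t),np.sin(t)]); y=np.array([-x[1],x[0]])
rf=lambda p:np.array([(p-C)@x,(p-C)@y])
for n,p,z in (('toe',[(106,217),(145,457)],.024),('back',[(246,187),(290,452)],.105)):
    w=cast(c,np.array(p)/5+[240,200],z)[:,:2]; e=w[0]-w[1]
    print(n,w.round(4).tolist(),'mid',w.mean(0).round(4),'yaw',np.degrees(np.arctan2(e[1],e[0])).round(2),'len',np.linalg.norm(e).round(4),'row',rf(w.mean(0)).round(4))
o=sensors.get_obs(); p=o["position"]; print(p,rf(p[:2]),o["time"])
E
```

```text
toe [[0.4896, 0.102], [0.3812, 0.0847]] mid [0.4354 0.0933] yaw 9.06 len 0.1098 row [-0.0099  0.2601]
back [[0.5006, 0.0279], [0.3914, 0.0108]] mid [0.446  0.0193] yaw 8.87 len 0.1106 row [-0.0209  0.1861]
[0.42127842 0.17051263 0.08255808] [-0.00148614  0.33808759] 6.45
```

```bash
python3 - <<'E'
from h import *
im=cv2.imread('pics/top0.png'); hsv=cv2.cvtColor(im,cv2.COLOR_BGR2HSV)
c=eyes.camera("top"); g=(hsv[:,:,0]>45)&(hsv[:,:,0]<75)&(hsv[:,:,1]>150); g[:,:120]=0
b,a=box(g); print(b.round(0).tolist()); 
for z in (0,.024,.105): print(z,cast(c,b,z)[:,:2].round(3).tolist())
E
```

```text
[[180.0, 260.0], [186.0, 216.0], [219.0, 220.0], [213.0, 265.0]]
0 [[0.454, 0.3], [0.559, 0.287], [0.546, 0.206], [0.442, 0.22]]
0.024 [[0.455, 0.291], [0.557, 0.278], [0.545, 0.199], [0.443, 0.213]]
0.105 [[0.457, 0.259], [0.55, 0.248], [0.539, 0.176], [0.447, 0.188]]
```

Request:
drive_tool:
  deltas:
    - [[0,0,0,0,0,-0.109],[-28,-10,0,0,0,0],[-28,0,0,0,0,0],[0,0,0,0,0,0]]
  gripper: 75

```text
time: 6.83
position: [0.4295, 0.1099, 0.0826]
tool_rot: [0.601, 0.799, 0.0, 0.001]
ft_force: [0.1, 0.4, 0.4]
grip_width: 0.0638
grip_force: 0.0
```

Request:
drive_tool:
  deltas:
    - [[10,0,0,0,0,0],[0,0,15,0,0,0],[0,0,20,0,0,0],[0,0,15,0,0,0],[0,0,4,0,0,0],[0,0,0,0,0,0]]

```text
time: 7.33
position: [0.4236, 0.1239, 0.0277]
tool_rot: [0.599, 0.801, -0.001, -0.001]
ft_force: [-0.1, 0.7, 0.1]
grip_width: 0.065
grip_force: 0.0
```

Request:
drive_tool:
  deltas:
    - [[-6,0,0,0,0,0],[-6,0,0,0,0,0],[-6,0,0,0,0,0],[-6,0,0,0,0,0],[-6,0,0,0,0,0],[-6,0,0,0,0,0],[-6,0,0,0,0,0],[-6,0,0,0,0,0]]

```text
time: 8.0
position: [0.4384, 0.0768, 0.0288]
tool_rot: [0.599, 0.801, 0.0, 0.0]
ft_force: [-0.7, 3.8, 2.2]
grip_width: 0.0647
grip_force: 1.7
```

Request:
drive_tool:
  deltas:
    - [[-6,0,0,0,0,0],[-6,0,0,0,0,0],[-6,0,0,0,0,0],[-6,0,0,0,0,0],[-6,0,0,0,0,0],[-6,0,0,0,0,0],[-6,0,0,0,0,0],[0,0,0,0,0,0]]

```text
time: 8.67
position: [0.451, 0.0358, 0.0284]
tool_rot: [0.599, 0.8, 0.0, 0.001]
ft_force: [0.1, 0.3, 0.2]
grip_width: 0.0654
grip_force: 0.0
```

Request:
drive_tool:
  deltas:
    - [[-6,0,0,0,0,0],[-6,0,0,0,0,0],[-6,0,0,0,0,0],[-6,0,0,0,0,0],[-6,0,0,0,0,0],[-6,0,0,0,0,0],[-6,0,0,0,0,0],[0,0,0,0,0,0]]

```text
time: 9.33
position: [0.4629, -0.0045, 0.0286]
tool_rot: [0.6, 0.8, 0.0, 0.001]
ft_force: [-0.4, 0.3, -0.7]
grip_width: 0.0651
grip_force: 0.0
```

Request:
drive_tool:
  deltas:
    - [[-2,0,0,0,0,0],[-2,0,0,0,0,0],[-2,0,0,0,0,0],[-2,0,0,0,0,0],[-2,0,0,0,0,0]]

```text
time: 9.75
position: [0.4644, -0.0126, 0.0286]
tool_rot: [0.599, 0.801, -0.0, -0.0]
ft_force: [-0.3, 1.1, 0.5]
grip_width: 0.065
grip_force: 1.1
```

Request:
drive_tool:
  deltas:
    - [[-1.5,0,0,0,0,0],[-1.5,0,0,0,0,0],[-1.5,0,0,0,0,0],[-1.5,0,0,0,0,0]]

```text
time: 10.08
position: [0.4661, -0.0185, 0.0286]
tool_rot: [0.599, 0.801, -0.0, -0.0]
ft_force: [0.2, 3.1, 2.4]
grip_width: 0.0652
grip_force: 1.4
```

Request:
drive_tool:
  deltas:
    - [[-1,0,0,0,0,0],[-1,0,0,0,0,0]]

```text
time: 10.25
position: [0.4664, -0.02, 0.0286]
tool_rot: [0.599, 0.801, -0.0, -0.001]
ft_force: [0.7, 9.6, 2.9]
grip_width: 0.0651
grip_force: 4.5
```

Request:
drive_tool:
  deltas:
    - [[-0.7,0,0,0,0,0],[0,0,0,0,0,0]]

```text
time: 10.42
position: [0.4663, -0.0201, 0.0286]
tool_rot: [0.599, 0.801, -0.0, -0.001]
ft_force: [-0.0, 7.4, 3.8]
grip_width: 0.0649
grip_force: 3.9
```

```bash
python3 - <<'E'
from h import *
o=sensors.get_obs(); print(o["position"],o["ft_force"],o["moment"],o["time"])
a=eyes.camera("scene")["img"][140:260,210:370]; b=eyes.camera("top")["img"][160:300,270:430]
a=cv2.resize(a,(400,300)); b=cv2.resize(b,(400,350))[:300]
cv2.imwrite("pics/p9.png",np.hstack([a,b])[:,:,::-1])
E
```

```text
[ 0.46632059 -0.02010605  0.02859723] [-0.01699216  7.41749636  3.79392481] [ 1.38464421 -0.11443848  0.31007716] 10.4167
```

View pics/p9.png

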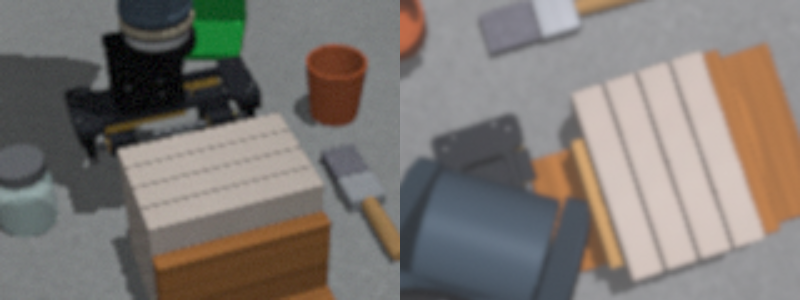

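The upright sits parallel and flush against the row face. One more light press, then I retract and verify.

Request:
drive_tool:
  deltas:
    - [[-1,0,0,0,0,0],[0,0,0,0,0,0],[0,0,0,0,0,0]]

```text
time: 10.77
position: [0.466, -0.0204, 0.0286]
tool_rot: [0.598, 0.801, -0.0, -0.002]
ft_force: [-0.0, 10.9, 4.0]
grip_width: 0.0654
grip_force: 5.3
```

Request:
drive_tool:
  deltas:
    - [[8,0,0,0,0,0],[20,0,0,0,0,0],[30,0,0,0,0,0],[30,0,0,0,0,0],[30,0,-20,0,0,0],[20,0,-40,0,0,0],[0,0,-40,0,0,0],[0,0,0,0,0,0]]

```text
time: 11.43
position: [0.4324, 0.1102, 0.1311]
tool_rot: [0.598, 0.802, 0.004, 0.005]
ft_force: [0.0, -0.3, -0.5]
grip_width: 0.0651
grip_force: 0.0
```

```bash
python3 - <<'E'
from h import *
o=sensors.get_obs(); print(o["position"],o["time"])
c=eyes.camera("top"); im=c["img"]
cv2.imwrite("pics/c10.png",cv2.resize(im[180:300,280:410],None,fx=5,fy=5,interpolation=cv2.INTER_CUBIC)[:,:,::-1])
E
```

```text
[0.43242959 0.11024598 0.13113171] 11.4333
```

View pics/c10.png

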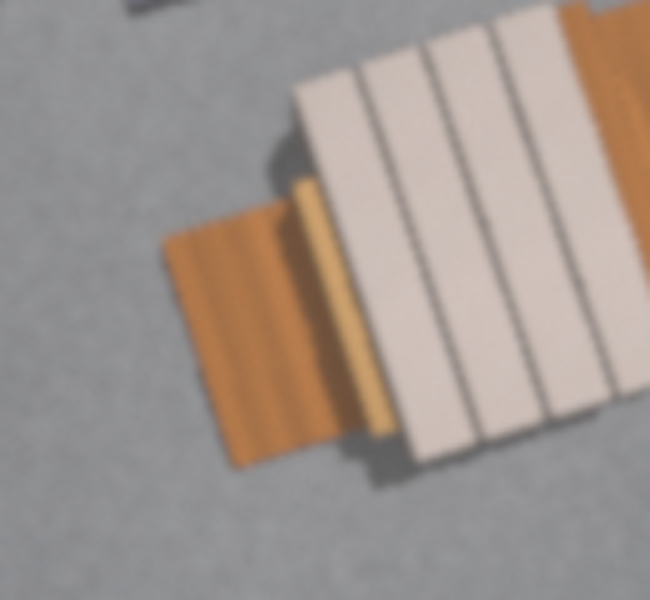

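The bookend stands flush and free. The toe edge runs from crop px (165,240) to (237,468), the upright's top front edge from (293,183) to (375,437), and the bat edge from (295,88) to (418,462). I check the numbers.

```bash
python3 - <<'E'
from h import *
c=eyes.camera("top")
W=lambda p,z:cast(c,np.array(p)/5+[280,180],z)[:,:2]
F=W([(418,462),(295,88)],.13); x=F[1]-F[0]; print(np.linalg.norm(x)); x/=np.linalg.norm(x); y=np.array([-x[1],x[0]]); m=F.mean(0)
for n,p,z in (('toe',[(165,240),(237,468)],.024),('front',[(293,183),(375,437)],.105)):
    w=W(p,z); e=w[0]-w[1]; d=w.mean(0)-m; print(n,'row x',d@x,'from face',d@y,'dyaw',np.degrees(np.arctan2(e@y,e@x)),np.linalg.norm(e))
E
```

```text
0.1580172407204647
toe row x -0.011536268522524058 from face 0.07434128274140882 dyaw -0.2055003819533343 0.10802641089687161
front row x -0.010993616646271664 from face 0.012463018611504706 dyaw -0.2250370805540269 0.11008835625387453
```

Flush (toe 74 mm and front 12.5 mm from the face), square to 0.2°, 11 mm off centre.

```bash
python3 -c "
from rig import ticket
print(ticket.hand_in())"
```

```text
the job is handed in; nothing more can be done
None
```

The bookend was tipped up onto its foot and slid flush and square against the nearest bat, measuring 11 mm off the row's middle and 0.2° from square; jar, cup and brush were never touched, and the job is handed in, though it returned no verdict.

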